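# Hang the nozzle bin back on the louvered panel

### The job

Pick up the small blue bin of torch nozzles that has a hooked lip along its back, and hang it square in the empty place between the two bins on the bench-top louvered panel: lip over the upper row of louvres, let down until it has caught and the bin hangs by itself. Feel it in gently rather than forcing it against the panel, keep the bin upright so that nothing spills, and leave the other things on the bench where they are.

Things in the scene. Friction and masses are not known exactly. Their poses are not given: they have to be found in the camera images.
- bin_mid (a point): Loose blue bin to hang, 110 deep (its x, low scooped front to back) x 62 wide (y, plain parallel sides) x 70 high, 230-450 g, six copper nozzles fixed inside. Point: half-way up (35 above underside, 35 below rim), mid-width, 45 in front of the back wall's outside, near the centre of mass. Side walls are full height from 20 in front of it to the back.
- bin_lip (a point): Same bin and axes: centre of the lower edge of its hooked lip, on the hook's rear face; x +57.5, z +17 mm from bin_mid. The lip, 56 wide: a 4 mm thick bridge, top level with the rim, runs back from the back wall to a 3.5 mm tongue hanging to 18 below the rim, 14 below the bridge's underside. Open gap from back wall to tongue 9; tongue's rear face 12.5 behind the wall.
- bin: The same bin; origin at the centre of its underside (lip not counted), same axes; bin_mid lies at x +10, z +35 mm here.
- stand: Panel stand, fixed: two feet, two slotted grey uprights 240 high, bearing an upright grey sheet panel 345 long (y) x 145 high. Origin on the bench, mid-length, under the nominal front face; x points from the front (where bins hang) to the back, square to the panel. The panel's bracket setting is NOT measured and differs each time; see panel_nominal.
- panel_nominal (a point): Fixed point of the stand (same axes), 167.5 mm over its origin: where the panel's front face and the height of its upper louvre tips would be at mid setting. The true face lies up to 20 mm before or behind it (x), the true tips up to 20 mm above or below. The panel stays parallel to y, gives under 1 mm when pressed, runs on 65 above the tips and 80 below.
- free_place (a point): Fixed point of the stand, same axes, 57.5 mm in front of panel_nominal: middle of the empty place, 169 mm wide along y, between two like bins already on the upper row (at y +115.5 and -115.5). A bin hung rightly has its bridge on the upper tips (rim 4 above them), hook behind them near the panel, back wall leaning on the lower row, front end about 3 degrees low.
- louvre_root (a point): Fixed point of the stand, 24 below panel_nominal: nominal root of the upper louvres, sheet tongues 42 wide every 48 mm along y (one at y = 0), leaning outwards 18 degrees from the panel to free tips, open at the top. At the tips the gap to the panel is 9 mm, the tongue's outer edge 11.5 mm from the panel. A like row lies 50 mm lower.
- multimeter: bystander: yellow multimeter lying flat, 175 x 85 x 42 mm, origin at the centre of its underside
- toroid: bystander: copper-wound ring transformer, 110 mm across, 46 mm high, origin at the centre of its underside
- screwdriver: bystander: screwdriver lying flat, handle to its -x
- jar: bystander: small white jar, 42 mm across, 45 mm high, origin at the centre of its underside
- tray: bystander: open blue tray without lip, 130 x 100 x 45 mm, origin at the centre of its underside
- pliers: bystander: pliers with red handles lying flat, about 160 mm long
Not all that is in view belongs to the job. What is shaped like the bin but brown or red is not meant.

How it is judged:
By the outcome, as a careful person would: the job done as asked, in the order asked, and still so for the second after the job is handed in, with the robot touching nothing.
It also fails if it takes over 61 s, if anything falls off the work surface, if the arm or the gripper's body presses on something with over 40 N, if the wrist force passes 120 N, or if a joint passes its speed limit or range.

### The arm

A 6-joint arm with a two-finger parallel gripper is mounted at the origin on the work surface. World frame = base frame: x ahead of the robot, y to its left, z up, the work surface at z = 0. Lengths are in m, angles in degrees, forces in N, time in s.
With the tool pointing down it reaches from about 0.35 to 0.875 m from the base axis. Payload 4.2 kg.
Tool frame: the origin (TCP) lies midway between the tips of the shut fingers; the grasp point (between the pads) lies 19 mm behind it (ctrl.grip_point_offset is the distance from the TCP to the grasp point, in m); z points along the fingers, y is the line along which they close (so a half turn about z gives the same grasp; the last joint's range is limited). The gripper opens to 87 mm and grips with 3 to 60 N. Pads are 19 mm wide; open, the fingers measure 117 mm over their backs; the gripper's body (75 mm by 190 mm) begins 51 mm behind the grasp point.
Start: joints at [85.405, 22.042, 0.453, 0, -68.411, -14.817], TCP at [0.208, 0.589, 0.223] pointing down, gripper open.
Joint ranges: [-179.83, 179.83], [-69.29, 118.12], [-61.27, 80.66], [-181.25, 117.63], [-171.15, -9.14], [-177.46, 177.46]. Speed limits (degrees/s): [159.86, 159.86, 180, 180, 180, 180].

### API

Orientations are given as a 3x3 rotation matrix whose columns are the frame's x, y, z axes.
In Python, from bench import ctrl gives the robot as it stands. The module is installed in compiled form; this text tells all that it offers.
- The arm moves only by the tool step_arm, never from a script. Its argument "targets" is a list of rows, each a list of 7 numbers: the shift along the tool's x, y, z in mm, then the turn, a rotation vector about the tool's x, y, z in rad, then the finger opening in mm, from 0 to 87. In form: [[tx, ty, tz, wx, wy, wz, fingers], ...]. A call has 1 to 5 rows; each row shifts and turns the commanded pose from where the row before left it, along the tool's axes as they then stand; what a row does not reach is not made up. A row lasts 1/12 s, in which the tool goes at most 41.7 mm and 7.16 degrees, less where a joint would pass 70% of its speed; a pose out of reach is approached as far as the arm can. A call is refused whole if a number of a shift passes 41.7 or a number of a turn 0.125, either way. A call with a gripper value outside its range is refused whole. The fingers move at their own pace and stop on an object; the grip force is fixed at half the most. Time passes only in rows, so rows that do not move let the fingers close. It gives the time, the measured TCP pose, the force, the opening and the grip force at its end, in the units of the state.
- ctrl.observe(): the state, without advancing time (a new reading comes with each control period).
- ctrl.grab_frame(name): name is "scene" or "top" or "wrist"; returns the picture (384x512x3 uint8, red, green, blue); there is no depth.
- ctrl.camera_model(name): a dict with "fx", "fy", "cx", "cy" (pixels), "rvec" (rotation vector, rad) and "tvec" (3), from world to camera coordinates, as OpenCV has them; the wrist camera has in their place "mount" (4x4, takes a point from camera to tool coordinates, whose origin is the TCP and whose axes are the flange's). Camera axes: x right, y down, z forward; pixel columns grow to the right and rows downward; lengths in m; the calibration is good to about 2 mm. A picture is of the moment at which its call begins: read the wrist's pose just before it. camera_model takes no time and is no camera call.
- ctrl.finish_job(): hands the job in; it is judged then, once.
Trained networks look in the newest picture that a camera, given by its name, has taken for a name from the list of things; names that differ only in an ending like _2 or _b are one class to them, and where a whole thing is asked for, a point or a joint stands for the part that bears it (a point fixed in the world has none). Each returns a list of dicts, best first, with "conf" (0 to 1); they miss things now and then, are a little off and sometimes report something else, mostly with a low value. They report only what shows in the picture. A call takes as long as a camera call. They do not tell look-alikes from the thing itself.
- ctrl.regions_of(camera, query): "mask" (384x512 bool, what is visible of it).
- ctrl.spot_point(camera, query): "at" ([x, y, z] in m, in world coordinates, good to about 4 mm: a listed point, or the origin of a listed thing).
The state is a dict: "clock": time; "joints": joint angles; "joint_velocities": joint speeds; "tau": joint torques, N m; "position": TCP position; "eef_rot": TCP orientation; "force": force on the tool from outside, world axes, zero at the start; "ft_torque": the same for the moment, N m; "finger_gap": opening from 0.0 (shut) to 1.0 (fully open); "finger_force": force on a finger pad.
Only numpy, scipy, OpenCV 4.12 (cv2) and the standard library are available. Lean on these libraries where they do the work, as an engineer would, in place of code of your own. Each camera call takes 0.05 s, during which the arm holds its last target. There are 200 camera calls.

## Working session

There is one attempt and no reset: what is moved stays moved. The work goes in short steps, Python scripts to look and compute and a tool call to move; the robot and the scene stay as the last step left them, time stands still between calls to the robot, and variables do not carry over. Pictures are saved under pics/ and viewed, at most 10 in all, crops included, and the job is handed in when it is done.

Besides the shell and the picture viewer there is one more tool, called as name(argument=value, ...), one argument or row to a line, values as JSON. step_arm: Moves the arm, as the interface text tells. Its arguments: {"type":"object","properties":{"targets":{"type":"array"}},"required":["targets"]}

```bash
mkdir -p pics
python3 - <<'E'
from bench import ctrl
import cv2,numpy as np
s=ctrl.observe();print(s['clock'],s['position'],np.round(s['eef_rot'],3).tolist(),s['finger_gap'])
ims=[]
for c in("scene","top"):
    im=ctrl.grab_frame(c);ims.append(im[:,:,::-1])
    m=ctrl.camera_model(c);print(c,{k:np.round(v,3).tolist() for k,v in m.items()})
    for q in("bin_mid","bin_lip","bin","stand","panel_nominal","free_place"):
        print(c,q,[(np.round(d['at'],3).tolist(),round(d['conf'],2)) for d in ctrl.spot_point(c,q)])
    cv2.imwrite(f"pics/{c}0.png",cv2.resize(im[:,:,::-1],(800,600)))
print(ctrl.camera_model("wrist"))
E
```

```text
0.0 [0.20748546 0.58890027 0.22145298] [[0.943, -0.333, -0.001], [-0.333, -0.943, -0.002], [0.0, 0.002, -1.0]] 1.0042175279514118
scene {'fx': 465.531, 'fy': 465.531, 'cx': 254.198, 'cy': 192.371, 'rvec': [0.655, 2.611, -1.183], 'tvec': [0.456, -0.049, 1.519]}
scene bin_mid [([0.224, -0.362, 0.032], 0.77), ([0.343, -0.241, 0.035], 0.76), ([0.245, 0.241, 0.037], 0.74), ([0.485, -0.181, 0.035], 0.71)]
scene bin_lip [([0.315, -0.294, 0.055], 0.91), ([0.198, 0.261, 0.051], 0.73), ([0.253, -0.411, 0.051], 0.7), ([0.478, -0.12, 0.051], 0.55)]
scene bin [([0.218, -0.35, 0.003], 0.84), ([0.482, -0.186, -0.001], 0.74), ([0.343, -0.235, 0.0], 0.73), ([0.252, 0.241, 0.001], 0.56)]
scene stand [([0.664, 0.051, -0.001], 0.62)]
scene panel_nominal []
scene free_place [([0.627, 0.276, 0.163], 0.71)]
top {'fx': 463.969, 'fy': 463.969, 'cx': 254.237, 'cy': 196.014, 'rvec': [2.167, -2.192, 0.101], 'tvec': [-0.046, 0.513, 1.307]}
top bin_mid [([0.478, -0.174, 0.04], 0.96), ([0.413, -0.419, 0.004], 0.7), ([0.343, -0.241, 0.039], 0.58), ([0.246, 0.24, 0.035], 0.56)]
top bin_lip [([0.19, 0.268, 0.051], 0.72), ([0.486, -0.116, 0.05], 0.67)]
top bin [([0.478, -0.183, -0.0], 0.97), ([0.22, -0.347, -0.0], 0.81), ([0.34, -0.233, -0.002], 0.65), ([0.255, 0.236, 0.001], 0.6)]
top stand [([0.589, 0.319, -0.003], 0.92)]
top panel_nominal [([0.593, 0.319, 0.17], 0.78)]
top free_place []
{'fx': 295.3320208313705, 'fy': 295.3320208313705, 'cx': 254.65999860350774, 'cy': 188.8329449518881, 'mount': array([[ 2.59251626e-04, -9.65325338e-01, -2.61049658e-01,
         7.26050803e-02],
       [ 9.99999956e-01,  2.88320431e-04, -7.30566110e-05,
        -2.46140885e-04],
       [ 1.45789348e-04, -2.61049627e-01,  9.65325370e-01,
        -1.61418844e-01],
       [ 0.00000000e+00,  0.00000000e+00,  0.00000000e+00,
         1.00000000e+00]])}
```

View pics/scene0.png

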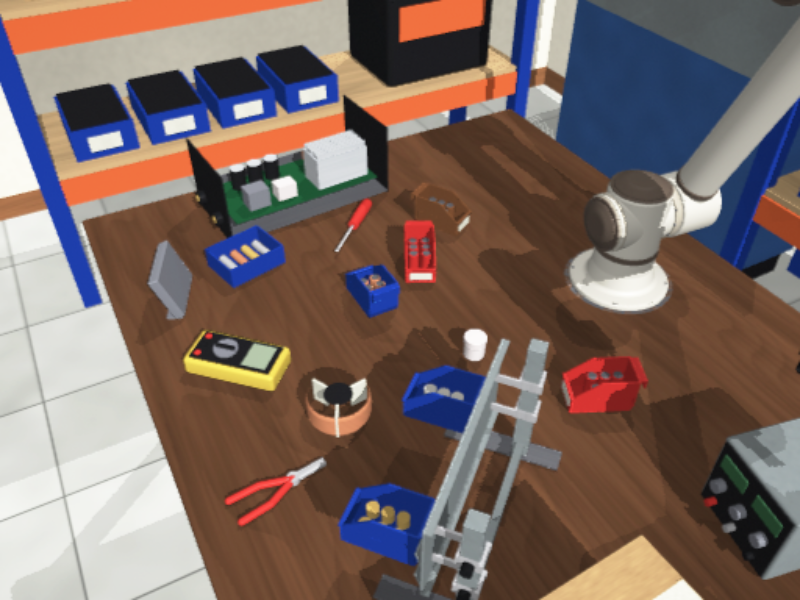

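View pics/top0.png

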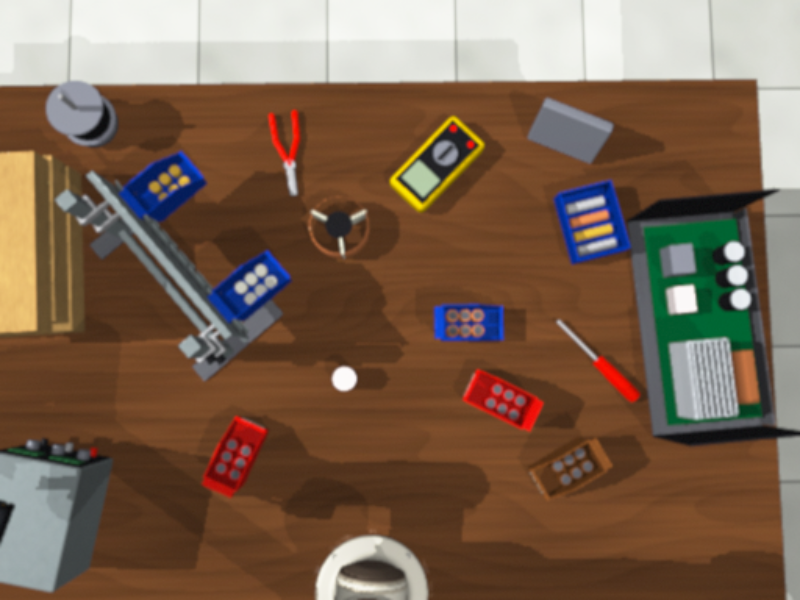

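The loose blue bin is at about (468,322) in the top view, with its lip to the left (+y). The empty place is on the front of the panel, around (215,225). I'll write a row planner, raise the arm, then fly over the bin.

```bash
cat > h.py <<'E'
from bench import ctrl
import numpy as np, cv2
from scipy.spatial.transform import Rotation as Ro
def Rh(deg,pitch=0):
    """tool down, tool x at world heading deg; pitch = turn about tool y (deg)"""
    a=np.radians(deg);c,s=np.cos(a),np.sin(a)
    return np.array([[c,s,0],[s,-c,0],[0,0,-1.]])@Ro.from_euler('y',pitch,degrees=True).as_matrix()
def plan(p1,R1,grip,p0=None,R0=None,step=40,turn=.12):
    s=ctrl.observe();p0=np.array(s['position']) if p0 is None else np.array(p0);R0=np.array(s['eef_rot']) if R0 is None else R0
    w=Ro.from_matrix(R0.T@R1).as_rotvec();d=np.array(p1)-p0
    n=int(max(1,np.ceil(np.linalg.norm(d)*1000/step),np.ceil(np.linalg.norm(w)/turn)))
    R=R0.copy();rows=[]
    for k in range(n):
        rows.append([round(float(v)) if np.abs(d).max()>.02 else round(float(v),1) for v in R.T@d/n*1000]+[round(float(v),3) for v in w/n]+[grip]);R=R@Ro.from_rotvec(w/n).as_matrix()
    for i in range(0,n,5): print(rows[i:i+5])
def cam(c):
    m=ctrl.camera_model(c);K=np.array([[m['fx'],0,m['cx']],[0,m['fy'],m['cy']],[0,0,1]])
    if c=="wrist":
        s=ctrl.observe();T=np.eye(4);T[:3,:3]=s['eef_rot'];T[:3,3]=s['position'];T=np.linalg.inv(T@m['mount']);return K,T[:3,:3],T[:3,3]
    return K,cv2.Rodrigues(np.array(m['rvec']))[0],np.array(m['tvec'])
def proj(P,cm):
    K,R,t=cm;q=(np.atleast_2d(P)@R.T+t)@K.T;return q[:,:2]/q[:,2:]
def onplane(uv,cm,z):
    K,R,t=cm;d=R.T@np.linalg.inv(K)@np.array([uv[0],uv[1],1.]);c=-R.T@t;return c+d*(z-c[2])/d[2]
def tri(obs):
    A=[];b=[]
    for uv,(K,R,t) in obs:
        d=R.T@np.linalg.inv(K)@np.array([uv[0],uv[1],1.]);d/=np.linalg.norm(d);M=np.eye(3)-np.outer(d,d);A.append(M);b.append(M@(-R.T@t))
    return np.linalg.lstsq(np.vstack(A),np.hstack(b),rcond=None)[0]
E
python3 - <<'E'
from h import *
s=ctrl.observe();p=np.array(s['position'])+[0,0,.16]
plan([.478,-.174,.30],Rh(-93),87,p0=p)
E
```

```text
[[24, 30, 4, -0.0, 0.0, 0.061, 87], [26, 28, 4, -0.0, 0.0, 0.061, 87], [28, 27, 4, -0.0, 0.0, 0.061, 87], [29, 25, 4, -0.0, 0.0, 0.061, 87], [31, 23, 4, -0.0, 0.0, 0.061, 87]]
[[32, 21, 4, -0.0, 0.0, 0.061, 87], [33, 19, 4, -0.0, 0.0, 0.061, 87], [34, 17, 4, -0.0, 0.0, 0.061, 87], [35, 15, 4, -0.0, 0.0, 0.061, 87], [36, 13, 4, -0.0, 0.0, 0.061, 87]]
[[37, 11, 4, -0.0, 0.0, 0.061, 87], [38, 8, 4, -0.0, 0.0, 0.061, 87], [38, 6, 4, -0.0, 0.0, 0.061, 87], [38, 4, 4, -0.0, 0.0, 0.061, 87], [39, 1, 4, -0.0, 0.0, 0.061, 87]]
[[39, -1, 4, -0.0, 0.0, 0.061, 87], [38, -3, 4, -0.0, 0.0, 0.061, 87], [38, -6, 4, -0.0, 0.0, 0.061, 87], [38, -8, 4, -0.0, 0.0, 0.061, 87], [37, -10, 4, -0.0, 0.0, 0.061, 87]]
[[36, -13, 4, -0.0, 0.0, 0.061, 87]]
```

step_arm(
  targets=[
    [0,0,-40,0,0,0,87],
    [0,0,-40,0,0,0,87],
    [0,0,-40,0,0,0,87],
    [0,0,-40,0,0,0,87],
  ],
)

```text
clock: 1.03
position: [0.2077, 0.589, 0.3847]
eef_rot: [[0.943, -0.332, 0.0], [-0.332, -0.943, 0.0], [0.0, -0.0, -1.0]]
force: [0.5, 0.7, 0.8]
finger_gap: 1.0
finger_force: 0.0
```

step_arm(
  targets=[
    [24,30,4,0,0,0.061,87],
    [26,28,4,0,0,0.061,87],
    [28,27,4,0,0,0.061,87],
    [29,25,4,0,0,0.061,87],
    [31,23,4,0,0,0.061,87],
  ],
)

```text
clock: 1.45
position: [0.2726, 0.4064, 0.3625]
eef_rot: [[0.798, -0.602, 0.0], [-0.602, -0.798, 0.001], [-0.0, -0.0, -1.0]]
force: [0.9, 0.5, -0.9]
finger_gap: 1.001
finger_force: 0.0
```

step_arm(
  targets=[
    [32,21,4,0,0,0.061,87],
    [33,19,4,0,0,0.061,87],
    [34,17,4,0,0,0.061,87],
    [35,15,4,0,0,0.061,87],
    [36,13,4,0,0,0.061,87],
  ],
)

```text
clock: 1.87
position: [0.3363, 0.2267, 0.3428]
eef_rot: [[0.581, -0.814, 0.001], [-0.814, -0.581, 0.001], [-0.0, -0.001, -1.0]]
force: [0.8, 1.1, 0.2]
finger_gap: 1.002
finger_force: 0.0
```

step_arm(
  targets=[
    [37,11,4,0,0,0.061,87],
    [38,8,4,0,0,0.061,87],
    [38,6,4,0,0,0.061,87],
    [38,4,4,0,0,0.061,87],
    [39,1,4,0,0,0.061,87],
  ],
)

```text
clock: 2.28
position: [0.4012, 0.0448, 0.323]
eef_rot: [[0.309, -0.951, 0.002], [-0.951, -0.309, 0.001], [-0.0, -0.002, -1.0]]
force: [1.4, 0.4, -0.4]
finger_gap: 0.998
finger_force: 0.0
```

step_arm(
  targets=[
    [39,-1,4,0,0,0.061,87],
    [38,-3,4,0,0,0.061,87],
    [38,-6,4,0,0,0.061,87],
    [38,-8,4,0,0,0.061,87],
    [37,-10,4,0,0,0.061,87],
  ],
)

```text
clock: 2.7
position: [0.466, -0.1371, 0.3027]
eef_rot: [[0.009, -1.0, 0.001], [-1.0, -0.009, 0.0], [-0.0, -0.001, -1.0]]
force: [0.8, 0.2, 0.2]
finger_gap: 1.002
finger_force: 0.0
```

step_arm(
  targets=[
    [36,-13,4,0,0,0.061,87],
    [0,0,0,0,0,0,87],
  ],
)

```text
clock: 2.87
position: [0.4801, -0.1755, 0.2967]
eef_rot: [[-0.057, -0.998, -0.003], [-0.998, 0.057, -0.001], [0.001, 0.003, -1.0]]
force: [1.0, 0.6, -0.2]
finger_gap: 1.0
finger_force: 0.0
```

Run:
```python
from h import *
s=ctrl.observe();print(s['clock'],s['position'],np.round(s['eef_rot'],3).tolist(),np.round(s['joints'],1))
w=ctrl.grab_frame("wrist");cm=cam("wrist")
for q in("bin_mid","bin_lip","bin"):
    print(q,[(np.round(d['at'],4).tolist(),round(d['conf'],2)) for d in ctrl.spot_point("wrist",q)])
for c in("scene","top"):
    im=ctrl.grab_frame(c)
    for q in("stand","panel_nominal","free_place","louvre_root"):
        print(c,q,[(np.round(d['at'],4).tolist(),round(d['conf'],2)) for d in ctrl.spot_point(c,q)])
cv2.imwrite("pics/w1.png",cv2.resize(w[:,:,::-1],(800,600)))
```

```text
2.8667 [ 0.48014237 -0.17554246  0.29672512] [[-0.057, -0.998, -0.003], [-0.998, 0.057, -0.001], [0.001, 0.003, -1.0]] [ -1.8   8.2  -7.8   0.1 -74.1  -1.5]
bin_mid [([0.4814, -0.1772, 0.0391], 0.77), ([0.2248, -0.354, 0.0324], 0.76), ([0.3374, -0.2416, 0.0363], 0.66)]
bin_lip [([0.3141, -0.2914, 0.0527], 0.94), ([0.4829, -0.1172, 0.0525], 0.83), ([0.3821, 0.0462, 0.0008], 0.72)]
bin [([0.3424, -0.2318, -0.0012], 0.84), ([0.4795, -0.1854, -0.0023], 0.8), ([0.2193, -0.3476, -0.0031], 0.79), ([0.2534, 0.235, -0.0023], 0.71)]
scene stand [([0.5877, 0.3218, 0.0016], 0.76)]
scene panel_nominal [([0.5893, 0.3164, 0.1667], 0.61)]
scene free_place [([0.6269, 0.2704, 0.162], 0.73)]
scene louvre_root [([0.5907, 0.3204, 0.1415], 0.61)]
top stand [([0.5874, 0.3151, -0.0037], 0.58)]
top panel_nominal [([0.5898, 0.32, 0.1694], 0.65), ([0.7848, 0.1491, -0.0022], 0.45)]
top free_place []
top louvre_root [([0.5874, 0.3219, 0.144], 0.88)]
```

View pics/w1.png

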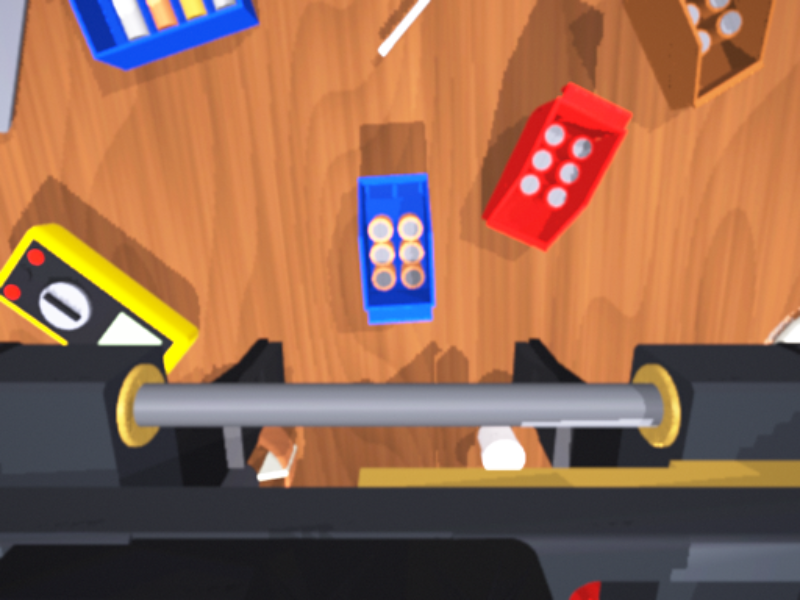

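Run:
```python
from h import *
cm=cam("wrist");f=.64
def hd(a,b,z):
    P=onplane(np.array(a)*f,cm,z);Q=onplane(np.array(b)*f,cm,z);d=Q-P;return P.round(4)[:2],Q.round(4)[:2],np.degrees(np.arctan2(d[1],d[0])),np.linalg.norm(d)
print('lip',hd((370,323),(432,319),.07)); print('backrim',hd((364,309),(434,304),.07))
w=cv2.cvtColor(ctrl.grab_frame("wrist"),cv2.COLOR_RGB2HSV)
m=cv2.inRange(w,(105,120,60),(130,255,255));m[:,:200]=0;m[:,300:]=0;m[:100]=0;m[215:]=0
n,l,st,_=cv2.connectedComponentsWithStats(m);k=1+np.argmax(st[1:,4]);c=np.argwhere(l==k)[:,::-1].astype(np.float32)
print(st[k]);h=cv2.convexHull(c)[:,0];h=cv2.approxPolyDP(h.reshape(-1,1,2),2,True)[:,0]
for uv in h: print(uv, onplane(uv,cm,.07)[:2].round(4),onplane(uv,cm,0)[:2].round(4))
T=ctrl.grab_frame("top")
cv2.imwrite("pics/t1.png",cv2.resize(T[85:255,25:215,::-1],None,fx=3.5,fy=3.5,interpolation=cv2.INTER_CUBIC))
```

```text
lip (array([ 0.5084, -0.1117]), array([ 0.4532, -0.1128]), np.float64(-178.84806819056703), np.float64(0.05527232654232923))
backrim (array([ 0.5129, -0.125 ]), array([ 0.451 , -0.1266]), np.float64(-178.47291348363044), np.float64(0.061902795547101416))
[ 229  107   49   96 2882]
[274. 200.] [ 0.4564 -0.1191] [ 0.4528 -0.097 ]
[235. 202.] [ 0.5105 -0.1187] [ 0.5165 -0.0966]
[229. 153.] [ 0.514  -0.1871] [ 0.5206 -0.1772]
[230. 109.] [ 0.5087 -0.2432] [ 0.5144 -0.2434]
[273. 108.] [ 0.4539 -0.2418] [ 0.4498 -0.2417]
[277. 190.] [ 0.4519 -0.1332] [ 0.4474 -0.1137]
```

View pics/t1.png

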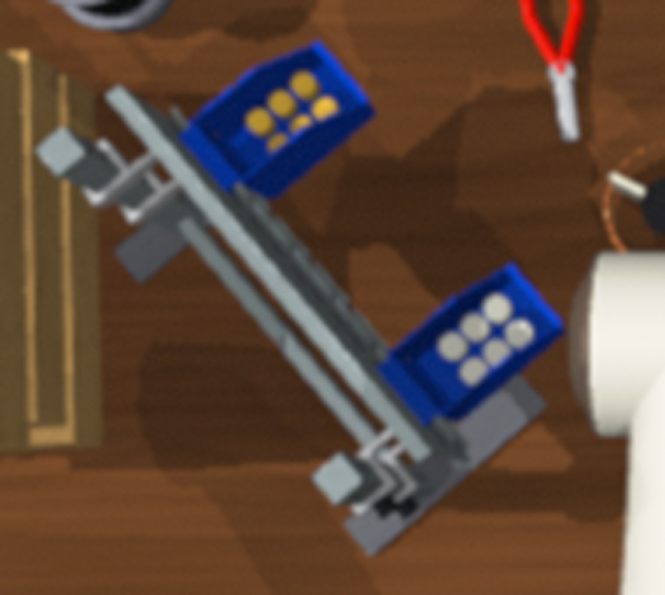

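The crop shows the panel's top band running from (113,88) to (425,455). The hung bins' back rims are at (185,135)-(240,190) and (382,362)-(430,418). I'll grasp first, then refine.

Run:
```python
from h import *
plan([.4825,-.174,.022],Rh(-89.5),87,step=36)
cm=cam("top")
g=lambda a,z:onplane(np.array(a)/3.5+[25,85],cm,z)
for z in(.2125,.2325,.2525):
    a,b=g((125,88),z),g((434,452),z);d=b-a;print('panel front',z,a.round(4),b.round(4),np.degrees(np.arctan2(d[1],d[0]))-90+360,np.linalg.norm(d))
for z in(.151,.1715,.191):
    A=g((185,135),z),g((240,192),z);B=g((382,362),z),g((432,420),z);a=sum(A)/2;b=sum(B)/2;d=b-a;print('bins',z,a.round(4),b.round(4),((a+b)/2).round(4),np.degrees(np.arctan2(d[1],d[0]))+270,np.linalg.norm(d),np.linalg.norm(A[1]-A[0]))
```

```text
[[0, 0, 35, -0.0, -0.0, -0.007, 87], [0, 0, 35, -0.0, -0.0, -0.007, 87], [0, 0, 35, -0.0, -0.0, -0.007, 87], [0, 0, 35, -0.0, -0.0, -0.007, 87], [0, 0, 35, -0.0, -0.0, -0.007, 87]]
[[0, 0, 35, -0.0, -0.0, -0.007, 87], [0, 0, 35, -0.0, -0.0, -0.007, 87], [0, 0, 35, -0.0, -0.0, -0.007, 87]]
panel front 0.2125 [0.7156 0.4287 0.2125] [0.454  0.207  0.2125] 130.28088796489558 0.34285581358618006
panel front 0.2325 [0.7099 0.4203 0.2325] [0.453  0.2026 0.2325] 130.28088796489558 0.3368103684816427
panel front 0.2525 [0.7043 0.412  0.2525] [0.452  0.1981 0.2525] 130.28088796489558 0.3307649233771051
bins 0.151 [0.6747 0.3877 0.151 ] [0.5024 0.2409 0.151 ] [0.5885 0.3143 0.151 ] 130.43643168086123 0.2262701143225177 0.06053402148486188
bins 0.1715 [0.6699 0.3803 0.1715] [0.5006 0.236  0.1715] [0.5853 0.3081 0.1715] 130.43643168086123 0.22239096540075856 0.059496233154415296
bins 0.191 [0.6653 0.3732 0.191 ] [0.4989 0.2314 0.191 ] [0.5821 0.3023 0.191 ] 130.43643168086123 0.2187010432556706 0.058509068644966
```

step_arm(
  targets=[
    [0,-1,35,0,0,-0.007,87],
    [-1,-1,35,0,0,-0.007,87],
    [0,0,35,0,0,-0.007,87],
    [0,0,35,0,0,-0.007,87],
    [0,0,35,0,0,-0.007,87],
  ],
)

```text
clock: 4.08
position: [0.4813, -0.1699, 0.1224]
eef_rot: [[-0.014, -1.0, 0.001], [-1.0, 0.014, -0.0], [0.0, -0.001, -1.0]]
force: [0.1, -0.9, 0.1]
finger_gap: 1.001
finger_force: 0.0
```

step_arm(
  targets=[
    [0,0,35,0,0,-0.007,87],
    [0,0,35,0,0,-0.007,87],
    [0,0,29,0,0,-0.007,87],
    [0,0,0,0,0,0,87],
  ],
)

```text
clock: 4.42
position: [0.4768, -0.1696, 0.0192]
eef_rot: [[0.006, -1.0, -0.012], [-1.0, -0.006, 0.001], [-0.001, 0.012, -1.0]]
force: [-0.1, -0.7, 0.3]
finger_gap: 0.997
finger_force: 0.0
```

Run:
```python
from h import *
s=ctrl.observe();print(s['clock'],s['position'],np.round(s['eef_rot'],3).tolist(),s['force'])
w=ctrl.grab_frame("wrist")
for q in("bin_mid","bin_lip","bin"):
    print(q,[(np.round(d['at'],4).tolist(),round(d['conf'],2)) for d in ctrl.spot_point("wrist",q)])
cv2.imwrite("pics/w2.png",cv2.resize(w[:,:,::-1],(800,600)))
```

```text
4.4167 [ 0.47677068 -0.16957255  0.01922332] [[0.006, -1.0, -0.012], [-1.0, -0.006, 0.001], [-0.001, 0.012, -1.0]] [-0.14345936 -0.74749134  0.33266883]
bin_mid [([0.4838, -0.1777, 0.0381], 0.72)]
bin_lip []
bin [([0.3426, -0.2368, -0.0013], 0.91), ([0.4799, -0.1856, -0.002], 0.71)]
```

View pics/w2.png

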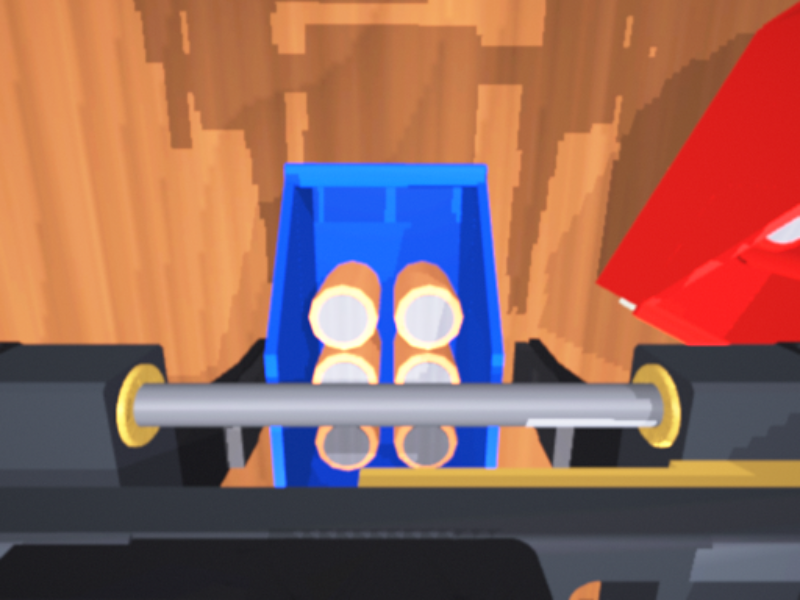

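Run:
```python
from h import *
cm=cam("wrist")
for p in((268,354),(501,354)): print(onplane(np.array(p)*.64,cm,.07))
for p in((287,166),(485,166)): print('front floor/edge',onplane(np.array(p)*.64,cm,.0)[:2],onplane(np.array(p)*.64,cm,.025)[:2])
```

```text
[ 0.51996745 -0.19264445  0.07      ]
[ 0.45605435 -0.19327004  0.07      ]
front floor/edge [ 0.52857041 -0.24289483] [ 0.52265458 -0.24272974]
front floor/edge [ 0.450893   -0.24349677] [ 0.45531051 -0.2432516 ]
```

Run:
```python
from h import *
plan([.485,-.174,.019],Rh(-90.3),87)
```

```text
[[3.9, -1.9, 7.5, -0.004, -0.001, 0.013, 87]]
```

Run:
```python
from h import *
for i in range(2):
    s=ctrl.observe();print(s['clock'],s['position'],np.round(s['eef_rot'],3).tolist(),s['joint_velocities'])
    ctrl.grab_frame("wrist")
cm=cam("wrist");w=ctrl.grab_frame("wrist")
hs=cv2.cvtColor(w,cv2.COLOR_RGB2HSV);m=cv2.inRange(hs,(105,120,60),(130,255,255))
for r in(150,190,215,222,226): x=np.flatnonzero(m[r,100:400])+100;print(r,x.min(),x.max())
print([(np.round(d['at'],4).tolist(),round(d['conf'],2)) for d in ctrl.spot_point("wrist","bin_mid")])
```

```text
4.6167 [ 0.48308852 -0.17010335  0.02646635] [[0.008, -1.0, 0.004], [-1.0, -0.008, -0.001], [0.001, -0.004, -1.0]] [-0.00378297 -0.9910844   0.25506274 -0.25110551  0.26077627 -0.01623941]
4.6667 [ 0.48317066 -0.17003618  0.02674523] [[0.007, -1.0, 0.005], [-1.0, -0.007, -0.0], [0.001, -0.005, -1.0]] [-0.0598879  -0.54719559 -0.25731998 -0.24156488  0.19820646  0.05327375]
150 195 324
190 190 327
215 188 330
222 187 332
226 188 331
[([0.4834, -0.1763, 0.0387], 0.66)]
```

step_arm(
  targets=[
    [4,1.5,5,0,0,0.01,87],
    [0,0,0,0,0,0,87],
    [0,0,0,0,0,0,40],
    [0,0,0,0,0,0,40],
    [0,0,0,0,0,0,40],
  ],
)

```text
clock: 5.23
position: [0.4798, -0.174, 0.0196]
eef_rot: [[-0.003, -1.0, 0.0], [-1.0, 0.003, -0.0], [0.0, -0.0, -1.0]]
force: [-0.6, 0.2, 0.6]
finger_gap: 0.853
finger_force: 0.0
```

step_arm(
  targets=[
    [0,0,0,0,0,0,40],
    [0,0,0,0,0,0,40],
    [0,0,0,0,0,0,40],
  ],
)

```text
clock: 5.48
position: [0.4803, -0.1739, 0.0196]
eef_rot: [[-0.003, -1.0, 0.001], [-1.0, 0.003, -0.0], [0.0, -0.001, -1.0]]
force: [0.9, 0.5, -0.9]
finger_gap: 0.715
finger_force: 30.0
```

Gripped at 62 mm. I'll lift a little, then take a scene-camera crop of the panel for triangulation.

step_arm(
  targets=[
    [0,0,-10,0,0,0,40],
    [0,0,-25,0,0,0,40],
    [0,0,-35,0,0,0,40],
    [0,0,-40,0,0,0,40],
    [0,0,-40,0,0,0,40],
  ],
)

```text
clock: 5.9
position: [0.4781, -0.1736, 0.1707]
eef_rot: [[-0.003, -1.0, -0.003], [-1.0, 0.003, 0.001], [-0.001, 0.003, -1.0]]
force: [2.0, -0.1, -3.7]
finger_gap: 0.714
finger_force: 30.0
```

step_arm(
  targets=[
    [0,0,-40,0,0,0,40],
    [0,0,-40,0,0,0,40],
    [0,0,-40,0,0,0,40],
    [0,0,-30,0,0,0,40],
    [0,0,0,0,0,0,40],
  ],
)

```text
clock: 6.32
position: [0.4819, -0.1748, 0.3274]
eef_rot: [[-0.002, -1.0, 0.014], [-1.0, 0.002, -0.003], [0.003, -0.014, -1.0]]
force: [0.6, 0.3, -2.4]
finger_gap: 0.711
finger_force: 30.0
```

Run:
```python
from h import *
s=ctrl.observe();print(s['clock'],s['position'],s['force'],s['finger_gap'])
c=cam("scene");print(proj([[.72,.42,.22],[.455,.2,.22],[.7,.3,.16],[.5,.15,.16]],c))
im=ctrl.grab_frame("scene");cv2.imwrite("pics/s1.png",cv2.resize(im[210:384,200:360,::-1],None,fx=3.4,fy=3.4,interpolation=cv2.INTER_CUBIC))
```

```text
6.3167 [ 0.48186734 -0.1747636   0.32743894] [ 0.57426493  0.28914943 -2.36017605] 0.7105329103369127
[[265.19899196 333.11298683]
 [318.69147015 211.18085468]
 [244.96965087 299.87351495]
 [289.56291068 222.55891   ]]
```

View pics/s1.png

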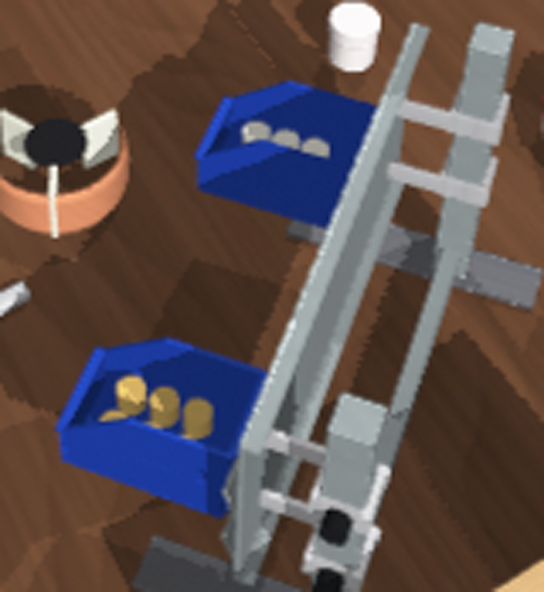

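Run:
```python
from h import *
cs,ct=cam("scene"),cam("top")
C={'pn':((414,25),(433,450)),'pf':((243,440),(124,88)),'A1':((62,430),(318,42)),'A2':((101,350),(373,108)),'B1':((199,157),(512,264)),'B2':((231,98),(563,327))}
a=np.radians(130.3);X=np.array([np.cos(a),np.sin(a),0]);Y=np.array([-X[1],X[0],0]);O=np.array([.5893,.3192,0])
for k,(s,t) in C.items():
    s=np.array(s)/3.4+[200,210];t=np.array(t)/3.5+[25,85]
    p=tri([(s,cs),(t,ct)]);print(k,p.round(4),'stand xyz',np.round([(p-O)@X,(p-O)@Y,p[2]],4),'resid',(proj(p,cs)[0]-s).round(1),(proj(p,ct)[0]-t).round(1))
```

```text
pn [0.4541 0.2098 0.2081] stand xyz [0.004  0.1739 0.2081] resid [-0.8 -0. ] [-0.5  0.6]
pf [0.7147 0.4308 0.211 ] stand xyz [ 0.004  -0.1678  0.211 ] resid [-0.9 -0.1] [-0.3  0.5]
A1 [0.7765 0.3226 0.113 ] stand xyz [-0.1185 -0.145   0.113 ] resid [-1.1 -0.1] [-0.4  0.7]
A2 [0.7275 0.28   0.1065] stand xyz [-0.1193 -0.0801  0.1065] resid [0. 0.] [ 0. -0.]
B1 [0.6006 0.1717 0.113 ] stand xyz [-0.1198  0.0868  0.113 ] resid [-1.  -0.1] [-0.5  0.8]
B2 [0.552  0.1325 0.1121] stand xyz [-0.1183  0.1492  0.1121] resid [-0.8 -0.1] [-0.4  0.6]
```

```bash
cat >> h.py <<'E'
a_=np.radians(130.3);X=np.array([np.cos(a_),np.sin(a_),0]);Y=np.array([-X[1],X[0],0]);F=np.array([.5893,.3192,0])+.004*X+.003*Y
LIP=np.array([-.0575,0,-.0324])
Rg=Rh(-49.7,-1.5)
def tcp(dx,y,z,R=Rg):
    """TCP for lip edge at dx before (+) the face, y off centre, height z"""
    return F-dx*X+y*Y+[0,0,z]-R@LIP
def where():
    s=ctrl.observe();R=np.array(s['eef_rot']);l=np.array(s['position'])+R@LIP-F
    print('t',round(s['clock'],2),'lip dx,y,z mm',np.round([-l@X*1000,l@Y*1000,l[2]*1000],1),'tool x err',np.round(Ro.from_matrix(R.T@Rg).as_rotvec()*57.3,2),'F stand',np.round([np.dot(s['force'],X),np.dot(s['force'],Y),s['force'][2]],1),'M',np.round(s['ft_torque'],2),'gap',round(s['finger_gap'],3))
E
python3 - <<'E'
from h import *
where();print(tcp(.06,0,.30),tcp(.06,0,.175))
plan(tcp(.06,0,.33),Rg,40,step=36)
E
```

```text
t 6.37 lip dx,y,z mm [265.8 361.8 355.6] tool x err [ -0.93  -1.59 -40.47] F stand [ 0.4 -0.2 -5.2] M [0.18 0.03 0.  ] gap 0.71
[0.65986133 0.23135865 0.26610593] [0.65986133 0.23135865 0.14110593]
[[-31, -14, 2, -0.001, -0.002, -0.054, 40], [-30, -15, 2, -0.001, -0.002, -0.054, 40], [-30, -17, 2, -0.001, -0.002, -0.054, 40], [-29, -19, 2, -0.001, -0.002, -0.054, 40], [-28, -20, 2, -0.001, -0.002, -0.054, 40]]
[[-26, -22, 2, -0.001, -0.002, -0.054, 40], [-25, -23, 2, -0.001, -0.002, -0.054, 40], [-24, -24, 2, -0.001, -0.002, -0.054, 40], [-23, -26, 2, -0.001, -0.002, -0.054, 40], [-21, -27, 2, -0.001, -0.002, -0.054, 40]]
[[-20, -28, 2, -0.001, -0.002, -0.054, 40], [-18, -29, 2, -0.001, -0.002, -0.054, 40], [-16, -30, 2, -0.001, -0.002, -0.054, 40]]
```

step_arm(
  targets=[
    [-31,-14,2,0,-0.002,-0.054,40],
    [-30,-15,2,0,-0.002,-0.054,40],
    [-30,-17,2,0,-0.002,-0.054,40],
    [-29,-19,2,0,-0.002,-0.054,40],
    [-28,-20,2,0,-0.002,-0.054,40],
  ],
)

```text
clock: 6.78
position: [0.5475, -0.0158, 0.3075]
eef_rot: [[0.266, -0.964, -0.007], [-0.964, -0.266, 0.01], [-0.012, 0.004, -1.0]]
force: [1.0, -0.8, -3.3]
finger_gap: 0.709
finger_force: 30.0
```

step_arm(
  targets=[
    [-26,-22,2,0,-0.002,-0.054,40],
    [-25,-23,2,0,-0.002,-0.054,40],
    [-24,-24,2,0,-0.002,-0.054,40],
    [-23,-26,2,0,-0.002,-0.054,40],
    [-21,-27,2,0,-0.002,-0.054,40],
  ],
)

```text
clock: 7.2
position: [0.6176, 0.1401, 0.299]
eef_rot: [[0.514, -0.858, -0.012], [-0.858, -0.514, 0.018], [-0.021, 0.001, -1.0]]
force: [1.1, -1.2, -2.7]
finger_gap: 0.711
finger_force: 30.0
```

step_arm(
  targets=[
    [-20,-28,2,0,-0.002,-0.054,40],
    [-18,-29,2,0,-0.002,-0.054,40],
    [-16,-30,2,0,-0.002,-0.054,40],
    [0,0,0,0,0,0,40],
    [0,0,0,0,0,0,40],
  ],
)

```text
clock: 7.62
position: [0.6598, 0.2337, 0.2926]
eef_rot: [[0.644, -0.764, -0.017], [-0.764, -0.645, 0.021], [-0.027, -0.0, -1.0]]
force: [0.1, -1.0, -3.6]
finger_gap: 0.708
finger_force: 30.0
```

Run:
```python
from h import *
where()
plan(tcp(.06,0,.175),Rg,40,step=33)
```

```text
t 7.62 lip dx,y,z mm [ 58.2  -1.6 326.6] tool x err [-0.02  0.04 -0.16] F stand [-0.9  0.5 -3.6] M [-0.1  -0.03  0.03] gap 0.708
[[1, 0, 30, -0.0, 0.0, -0.001, 40], [1, 0, 30, -0.0, 0.0, -0.001, 40], [1, 0, 30, -0.0, 0.0, -0.001, 40], [1, 0, 30, -0.0, 0.0, -0.001, 40], [1, 0, 30, -0.0, 0.0, -0.001, 40]]
```

step_arm(
  targets=[
    [1,0.3,30,0,0,0,40],
    [1,0.3,30,0,0,0,40],
    [1,0.3,30,0,0,0,40],
    [1,0.3,30,0,0,0,40],
    [1,0.3,30,0,0,0,40],
  ],
)

```text
clock: 8.03
position: [0.6602, 0.2291, 0.1455]
eef_rot: [[0.642, -0.767, -0.012], [-0.766, -0.642, 0.023], [-0.025, -0.006, -1.0]]
force: [0.3, -0.3, -2.6]
finger_gap: 0.711
finger_force: 30.0
```

step_arm(
  targets=[
    [0,0,0,0,0,0,40],
    [0,0,0,0,0,0,40],
  ],
)

```text
clock: 8.2
position: [0.6602, 0.229, 0.1454]
eef_rot: [[0.642, -0.766, -0.014], [-0.766, -0.642, 0.02], [-0.025, -0.002, -1.0]]
force: [1.0, 0.7, -2.7]
finger_gap: 0.709
finger_force: 30.0
```

Run:
```python
from h import *
where()
im=ctrl.grab_frame("scene");t=ctrl.grab_frame("top")
a=cv2.resize(im[170:384,190:390,::-1],None,fx=2.4,fy=2.4,interpolation=cv2.INTER_CUBIC)
b=cv2.resize(t[70:284,20:154,::-1],None,fx=2.4,fy=2.4,interpolation=cv2.INTER_CUBIC)
cv2.imwrite("pics/c1.png",np.hstack([a,b])[:,:800]);print(a.shape,b.shape)
print([(np.round(d['at'],4),round(d['conf'],2)) for c in("scene","top") for q in("bin_lip","bin_mid") for d in ctrl.spot_point(c,q)])
where()
```

```text
t 8.2 lip dx,y,z mm [ 61.9   1.  179.2] tool x err [-0.12 -0.08 -0.32] F stand [-0.1 -1.2 -2.7] M [-0.02 -0.17  0.04] gap 0.709
(514, 480, 3) (514, 322, 3)
[(array([0.6265, 0.2701, 0.1805]), 0.95), (array([ 0.2536, -0.4111,  0.0499]), 0.72), (array([0.1958, 0.2651, 0.0483]), 0.69), (array([ 0.3117, -0.2916,  0.0561]), 0.47), (array([0.665 , 0.2224, 0.1619]), 0.91), (array([ 0.2277, -0.3599,  0.0339]), 0.81), (array([0.2461, 0.2415, 0.0371]), 0.64), (array([ 0.3441, -0.2382,  0.0369]), 0.59), (array([0.628 , 0.2727, 0.1811]), 0.96), (array([ 0.2496, -0.4081,  0.0505]), 0.69), (array([ 0.3139, -0.2938,  0.0523]), 0.62), (array([0.585 , 0.3227, 0.1419]), 0.48), (array([ 0.3427, -0.2388,  0.0353]), 0.83), (array([0.6618, 0.2315, 0.1671]), 0.66), (array([ 0.2222, -0.3577,  0.035 ]), 0.57)]
t 8.5 lip dx,y,z mm [ 61.8  -2.  183.9] tool x err [-0.73 -0.18 -0.24] F stand [-0.1  0.5 -3.2] M [-0.04 -0.01  0.02] gap 0.712
```

View pics/c1.png

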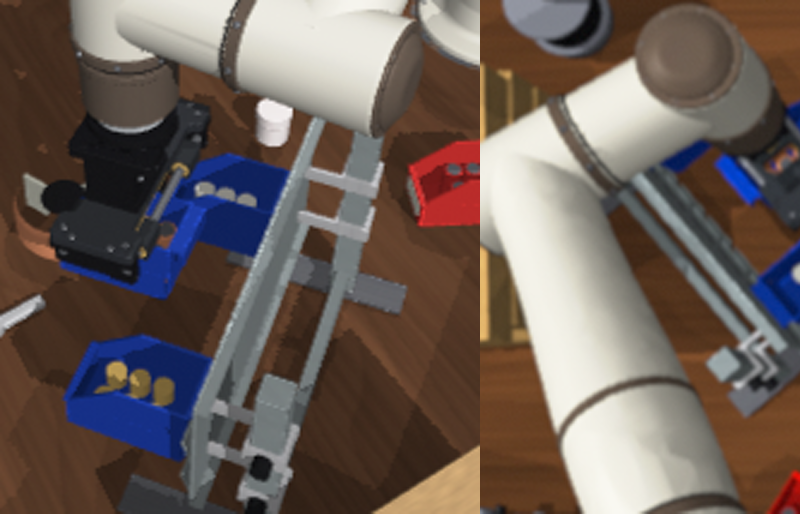

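The picture shows the held bin in front of the panel, centred between the hung bins. The gap to the face is about 60 mm. Next is the approach.

step_arm(
  targets=[
    [-11,0.5,2,0.006,0,0,40],
    [-11,0.5,2,0.006,0,0,40],
    [-11,0,2,0,0,0,40],
    [-11,0,2,0,0,0,40],
    [-4,0,0,0,0,0,40],
  ],
)

```text
clock: 8.92
position: [0.6284, 0.2692, 0.1404]
eef_rot: [[0.645, -0.764, -0.001], [-0.764, -0.645, 0.032], [-0.025, -0.02, -1.0]]
force: [0.1, -0.1, -2.9]
finger_gap: 0.706
finger_force: 30.0
```

step_arm(
  targets=[
    [0,0,0,0,0,0,40],
    [0,0,0,0,0,0,40],
    [0,0,0,0,0,0,40],
    [0,0,0,0,0,0,40],
  ],
)

```text
clock: 9.25
position: [0.6306, 0.2671, 0.1409]
eef_rot: [[0.643, -0.766, 0.001], [-0.765, -0.643, 0.032], [-0.024, -0.021, -0.999]]
force: [-0.6, -0.1, -3.6]
finger_gap: 0.708
finger_force: 30.0
```

```bash
python3 -c "
from h import *
where()"
```

```text
t 9.25 lip dx,y,z mm [ 13.7  -0.3 174.6] tool x err [-1.2  -0.14 -0.27] F stand [ 0.3  0.5 -3.6] M [-0.09  0.02  0.04] gap 0.708
```

step_arm(
  targets=[
    [0,0,0,-0.01,0,-0.003,40],
    [0,0,0,-0.01,0,-0.002,40],
    [-4,0,0,0,0,0,40],
    [0,0,0,0,0,0,40],
    [0,0,0,0,0,0,40],
  ],
)

```text
clock: 9.67
position: [0.6276, 0.2705, 0.1408]
eef_rot: [[0.647, -0.762, -0.015], [-0.762, -0.648, 0.019], [-0.024, -0.001, -1.0]]
force: [0.0, 0.5, -3.4]
finger_gap: 0.712
finger_force: 30.0
```

```bash
python3 -c "
from h import *
where()"
```

```text
t 9.67 lip dx,y,z mm [  9.1  -0.6 174.6] tool x err [-0.04 -0.13  0.06] F stand [ 0.4 -0.4 -3.4] M [-0.05 -0.01 -0.02] gap 0.712
```

step_arm(
  targets=[
    [-2,0,0,0,0,0,40],
    [-2,0,0,0,0,0,40],
    [0,0,0,0,0,0,40],
  ],
)

```text
clock: 9.92
position: [0.6248, 0.2738, 0.1411]
eef_rot: [[0.647, -0.762, -0.015], [-0.762, -0.648, 0.019], [-0.024, -0.001, -1.0]]
force: [-0.0, 0.7, -2.6]
finger_gap: 0.705
finger_force: 30.0
```

step_arm(
  targets=[
    [-2,0,0,0,0,0,40],
    [0,0,0,0,0,0,40],
  ],
)

```text
clock: 10.08
position: [0.6235, 0.2752, 0.1411]
eef_rot: [[0.647, -0.762, -0.015], [-0.762, -0.648, 0.019], [-0.024, -0.001, -1.0]]
force: [-0.2, -0.3, -3.2]
finger_gap: 0.712
finger_force: 30.0
```

```bash
python3 -c "
from h import *
where()"
```

```text
t 10.08 lip dx,y,z mm [  3.   -0.6 174.9] tool x err [-0.05 -0.13  0.06] F stand [-0.1  0.4 -3.2] M [ 0.02 -0.07  0.  ] gap 0.712
```

step_arm(
  targets=[
    [-1.5,0,0,0,0,0,40],
    [0,0,0,0,0,0,40],
  ],
)

```text
clock: 10.25
position: [0.6226, 0.2763, 0.1411]
eef_rot: [[0.647, -0.762, -0.015], [-0.762, -0.648, 0.019], [-0.024, -0.001, -1.0]]
force: [-0.5, 0.8, -3.7]
finger_gap: 0.706
finger_force: 30.0
```

step_arm(
  targets=[
    [-1.5,0,0,0,0,0,40],
    [0,0,0,0,0,0,40],
  ],
)

```text
clock: 10.42
position: [0.6219, 0.2772, 0.1412]
eef_rot: [[0.647, -0.762, -0.015], [-0.762, -0.647, 0.019], [-0.024, -0.001, -1.0]]
force: [0.6, 0.1, -3.3]
finger_gap: 0.709
finger_force: 30.0
```

step_arm(
  targets=[
    [-1,0,0,0,0,0,40],
    [0,0,0,0,0,0,40],
  ],
)

```text
clock: 10.58
position: [0.6218, 0.2772, 0.1412]
eef_rot: [[0.647, -0.762, -0.014], [-0.762, -0.647, 0.018], [-0.022, -0.001, -1.0]]
force: [2.6, -3.0, -4.0]
finger_gap: 0.708
finger_force: 30.0
```

step_arm(
  targets=[
    [-1,0,0,0,0,0,40],
    [0,0,0,0,0,0,40],
  ],
)

```text
clock: 10.75
position: [0.6218, 0.2772, 0.1413]
eef_rot: [[0.647, -0.763, -0.013], [-0.763, -0.647, 0.017], [-0.021, -0.001, -1.0]]
force: [5.9, -4.9, -4.9]
finger_gap: 0.712
finger_force: 30.0
```

Contact came within 1 mm of the predicted face. I'll back off to about 2.7 mm clearance and lower.

step_arm(
  targets=[
    [2.5,0,0,0,0,0,40],
    [2.2,0,0,0,0,0,40],
    [0,0,0,0,0,0,40],
    [0,0,0,0,0,0,40],
  ],
)

```text
clock: 11.08
position: [0.6234, 0.2755, 0.141]
eef_rot: [[0.647, -0.762, -0.015], [-0.762, -0.647, 0.019], [-0.024, -0.001, -1.0]]
force: [-0.8, 1.0, -2.6]
finger_gap: 0.712
finger_force: 30.0
```

step_arm(
  targets=[
    [0,0,5,0,0,0,40],
    [0,0,5,0,0,0,40],
    [0,0,5,0,0,0,40],
    [0,0,0,0,0,0,40],
    [0,0,0,0,0,0,40],
  ],
)

```text
clock: 11.5
position: [0.6229, 0.2753, 0.1252]
eef_rot: [[0.647, -0.762, -0.016], [-0.762, -0.647, 0.018], [-0.024, 0.001, -1.0]]
force: [0.6, 0.1, -3.7]
finger_gap: 0.71
finger_force: 30.0
```

```bash
python3 -c "
from h import *
where()
l=np.array([.6219,.2772,.1412])+Rg@LIP-F;print('contact dx',-l@X*1000)"
```

```text
t 11.5 lip dx,y,z mm [  2.5  -0.2 158.9] tool x err [ 0.05 -0.12  0.05] F stand [-0.3 -0.5 -3.7] M [ 0.   -0.06  0.01] gap 0.71
contact dx 0.4852535983404136
```

step_arm(
  targets=[
    [0.8,0,3,0,0,0,40],
    [0,0,3,0,0,0,40],
    [0,0,0,0,0,0,40],
  ],
)

```text
clock: 11.75
position: [0.6234, 0.2748, 0.1193]
eef_rot: [[0.647, -0.762, -0.016], [-0.762, -0.647, 0.018], [-0.024, 0.0, -1.0]]
force: [-0.7, -0.5, -3.7]
finger_gap: 0.716
finger_force: 30.0
```

step_arm(
  targets=[
    [0,0,2,0,0,0,40],
    [0,0,1,0,0,0,40],
    [0,0,0,0,0,0,40],
  ],
)

```text
clock: 12.0
position: [0.6236, 0.2749, 0.1168]
eef_rot: [[0.647, -0.762, -0.015], [-0.762, -0.647, 0.019], [-0.024, -0.0, -1.0]]
force: [0.0, 0.6, -3.9]
finger_gap: 0.709
finger_force: 30.0
```

step_arm(
  targets=[
    [0,0,1.5,0,0,0,40],
    [0,0,1.5,0,0,0,40],
    [0,0,0,0,0,0,40],
  ],
)

```text
clock: 12.25
position: [0.6235, 0.275, 0.1137]
eef_rot: [[0.647, -0.762, -0.015], [-0.762, -0.647, 0.019], [-0.024, -0.0, -1.0]]
force: [0.0, 0.2, -3.8]
finger_gap: 0.712
finger_force: 30.0
```

```bash
python3 -c "
from h import *
where()"
```

```text
t 12.25 lip dx,y,z mm [  3.1  -0.4 147.4] tool x err [-0.01 -0.12  0.04] F stand [ 0.1 -0.1 -3.8] M [-0.03 -0.01  0.01] gap 0.712
```

step_arm(
  targets=[
    [0,0,1.5,0,0,0,40],
    [0,0,1.5,0,0,0,40],
    [0,0,0,0,0,0,40],
  ],
)

```text
clock: 12.5
position: [0.6234, 0.275, 0.1106]
eef_rot: [[0.647, -0.762, -0.015], [-0.762, -0.647, 0.018], [-0.024, -0.0, -1.0]]
force: [0.6, 0.0, -3.9]
finger_gap: 0.708
finger_force: 30.0
```

step_arm(
  targets=[
    [0,0,1.5,0,0,0,40],
    [0,0,1,0,0,0,40],
    [0,0,0,0,0,0,40],
  ],
)

```text
clock: 12.75
position: [0.6234, 0.2751, 0.1082]
eef_rot: [[0.647, -0.762, -0.015], [-0.762, -0.647, 0.019], [-0.024, -0.0, -1.0]]
force: [-0.8, -0.0, -4.1]
finger_gap: 0.71
finger_force: 30.0
```

step_arm(
  targets=[
    [0,0,1.5,0,0,0,40],
    [0,0,0,0,0,0,40],
  ],
)

```text
clock: 12.92
position: [0.6235, 0.2751, 0.1068]
eef_rot: [[0.647, -0.762, -0.015], [-0.762, -0.647, 0.019], [-0.024, -0.001, -1.0]]
force: [0.2, 0.5, -3.4]
finger_gap: 0.712
finger_force: 30.0
```

```bash
python3 -c "
from h import *
where()"
```

```text
t 12.92 lip dx,y,z mm [  3.   -0.5 140.5] tool x err [-0.03 -0.12  0.04] F stand [ 0.3 -0.5 -3.4] M [-0.02 -0.04 -0.04] gap 0.712
```

step_arm(
  targets=[
    [-0.5,0,1.5,0,0,0,40],
    [0,0,0.5,0,0,0,40],
    [0,0,0,0,0,0,40],
  ],
)

```text
clock: 13.17
position: [0.6231, 0.2756, 0.1048]
eef_rot: [[0.647, -0.762, -0.015], [-0.762, -0.647, 0.019], [-0.024, -0.0, -1.0]]
force: [-0.3, -0.5, -3.3]
finger_gap: 0.711
finger_force: 30.0
```

step_arm(
  targets=[
    [-0.6,0,1.5,0,0,0,40],
    [0,0,0.5,0,0,0,40],
    [0,0,0,0,0,0,40],
  ],
)

```text
clock: 13.42
position: [0.6227, 0.2761, 0.1028]
eef_rot: [[0.647, -0.762, -0.015], [-0.762, -0.647, 0.019], [-0.024, -0.0, -1.0]]
force: [-0.4, -0.2, -3.9]
finger_gap: 0.711
finger_force: 30.0
```

```bash
python3 -c "
from h import *
where()"
```

```text
t 13.42 lip dx,y,z mm [  1.7  -0.5 136.6] tool x err [-0.03 -0.13  0.05] F stand [ 0.2  0.4 -3.9] M [-0.01 -0.05 -0.01] gap 0.711
```

step_arm(
  targets=[
    [-0.2,0,1,0,0,0,40],
    [0,0,1,0,0,0,40],
    [0,0,0,0,0,0,40],
  ],
)

```text
clock: 13.67
position: [0.6226, 0.2765, 0.101]
eef_rot: [[0.647, -0.762, -0.015], [-0.762, -0.647, 0.019], [-0.024, -0.001, -1.0]]
force: [-0.7, 1.3, -2.8]
finger_gap: 0.711
finger_force: 30.0
```

step_arm(
  targets=[
    [-0.2,0,1,0,0,0,40],
    [0,0,0,0,0,0,40],
  ],
)

```text
clock: 13.83
position: [0.6226, 0.2766, 0.1009]
eef_rot: [[0.648, -0.762, -0.014], [-0.762, -0.648, 0.019], [-0.024, -0.002, -1.0]]
force: [-1.4, 0.1, -0.7]
finger_gap: 0.711
finger_force: 30.0
```

step_arm(
  targets=[
    [0,0,1,0,0,0,40],
    [0,0,0,0,0,0,40],
  ],
)

```text
clock: 14.0
position: [0.6227, 0.2766, 0.1007]
eef_rot: [[0.648, -0.762, -0.014], [-0.762, -0.648, 0.019], [-0.023, -0.002, -1.0]]
force: [-3.4, -0.1, 4.7]
finger_gap: 0.71
finger_force: 30.0
```

```bash
python3 -c "
from h import *
where()"
```

```text
t 14.0 lip dx,y,z mm [  1.4  -0.8 134.5] tool x err [-0.12 -0.15  0.08] F stand [2.1 2.6 4.7] M [0.12 1.08 0.13] gap 0.71
```

Contact is at tips height of about 148 mm, which fits the panel top found earlier. I'll pitch the bin towards the resting 3° about the lip before releasing.

step_arm(
  targets=[
    [-0.4,0.2,0.5,0,-0.011,0,40],
    [-0.4,0.2,0.5,0,-0.01,0,40],
    [0,0,0,0,0,0,40],
    [0,0,0,0,0,0,40],
  ],
)

```text
clock: 14.33
position: [0.6221, 0.2774, 0.0996]
eef_rot: [[0.647, -0.762, -0.027], [-0.761, -0.647, 0.037], [-0.045, -0.003, -0.999]]
force: [-3.4, 0.4, 5.9]
finger_gap: 0.707
finger_force: 30.0
```

```bash
python3 -c "
from h import *
where()
im=ctrl.grab_frame('scene');cv2.imwrite('pics/c2.png',cv2.resize(im[170:384,190:390,::-1],None,fx=2.8,fy=2.8,interpolation=cv2.INTER_CUBIC))
print([(np.round(d['at'],4),round(d['conf'],2)) for c in ('scene',) for q in('bin_lip','bin_mid') for d in ctrl.spot_point(c,q)])"
```

```text
t 14.33 lip dx,y,z mm [  1.2  -0.8 134.6] tool x err [-0.18  1.11  0.06] F stand [2.5 2.4 5.9] M [0.44 1.09 0.11] gap 0.707
[(array([0.1991, 0.2686, 0.0516]), 0.97), (array([ 0.2506, -0.4097,  0.0514]), 0.86), (array([0.5886, 0.3186, 0.1341]), 0.81), (array([ 0.3118, -0.2918,  0.0561]), 0.64), (array([ 0.224 , -0.3609,  0.0338]), 0.91), (array([ 0.3402, -0.2395,  0.0339]), 0.63), (array([0.2444, 0.2437, 0.0388]), 0.57), (array([0.587 , 0.3142, 0.1658]), 0.39)]
```

View pics/c2.png

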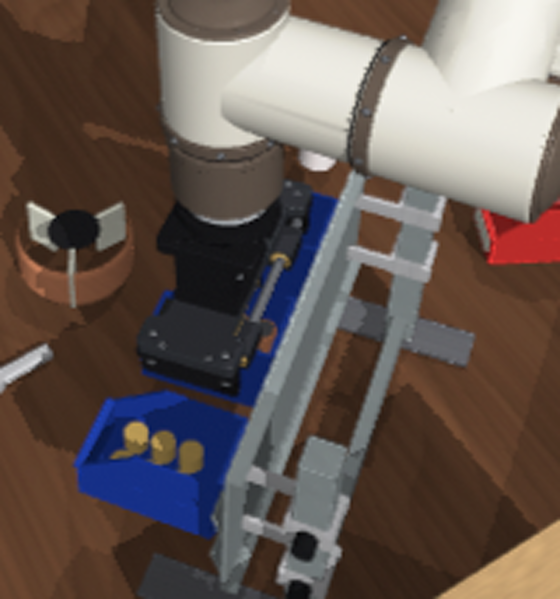

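step_arm(
  targets=[
    [1,0,0,0,0,0,40],
    [1,0,0,0,0,0,40],
    [0,0,0,0,0,0,40],
  ],
)

```text
clock: 14.73
position: [0.6223, 0.2773, 0.0995]
eef_rot: [[0.647, -0.762, -0.028], [-0.761, -0.648, 0.038], [-0.048, -0.003, -0.999]]
force: [-6.8, 3.5, 7.0]
finger_gap: 0.711
finger_force: 30.0
```

The pull test held: about 7 N of resistance for 0.2 mm of movement, so the lip is behind the louvres. I'll relax the load and open.

step_arm(
  targets=[
    [-2,0,-0.5,0,0,0,40],
    [-0.5,0,-0.5,0,0,0,40],
    [0,0,0,0,0,0,40],
  ],
)

```text
clock: 14.98
position: [0.6222, 0.2774, 0.0997]
eef_rot: [[0.647, -0.762, -0.027], [-0.761, -0.647, 0.036], [-0.044, -0.003, -0.999]]
force: [-0.0, -0.6, 3.9]
finger_gap: 0.71
finger_force: 30.0
```

step_arm(
  targets=[
    [0,0,0,0,0,0,64],
    [0,0,0,0,0,0,68],
    [0,0,0,0,0,0,74],
    [0,0,0,0,0,0,80],
    [0,0,0,0,0,0,87],
  ],
)

```text
clock: 15.4
position: [0.6212, 0.2771, 0.0987]
eef_rot: [[0.647, -0.762, -0.029], [-0.761, -0.647, 0.034], [-0.045, -0.0, -0.999]]
force: [-0.3, 0.5, 0.0]
finger_gap: 0.912
finger_force: 0.0
```

step_arm(
  targets=[
    [0,0,0,0,0,0,87],
    [0,0,0,0,0,0,87],
    [0,0,0,0,0,0,87],
  ],
)

```text
clock: 15.65
position: [0.6213, 0.2772, 0.0991]
eef_rot: [[0.647, -0.762, -0.028], [-0.761, -0.647, 0.035], [-0.045, -0.001, -0.999]]
force: [0.1, 0.5, 0.1]
finger_gap: 0.99
finger_force: 0.0
```

Run:
```python
from h import *
where()
w=ctrl.grab_frame("wrist");cv2.imwrite("pics/w3.png",cv2.resize(w[:,:,::-1],(640,480)))
where()
```

```text
t 15.65 lip dx,y,z mm [  0.7  -0.2 134.1] tool x err [-0.05  1.07  0.05] F stand [ 0.3 -0.4  0.1] M [-0.01 -0.1   0.01] gap 0.99
t 15.7 lip dx,y,z mm [  0.7  -0.2 134.1] tool x err [-0.05  1.07  0.05] F stand [-0.8  0.8  0.2] M [-0.02 -0.11 -0.02] gap 0.996
```

View pics/w3.png

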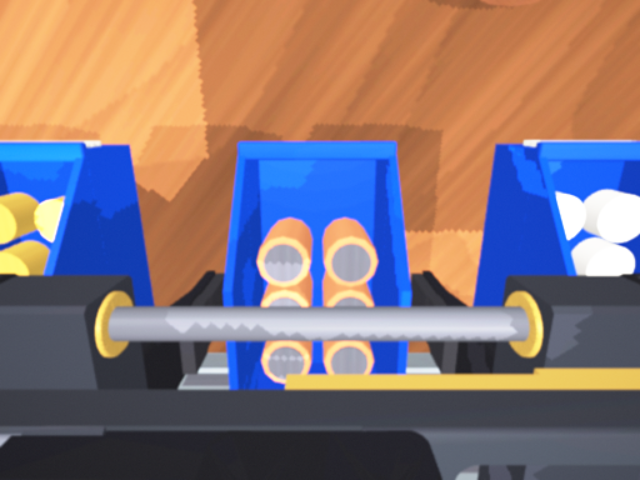

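The wrist view shows the bin (front edge at (237-398,143)) centred and level with its neighbours (fronts at row 143), hanging free between the open fingers. Retreating straight up.

step_arm(
  targets=[
    [0,0,-8,0,0,0,87],
    [0,0,-15,0,0,0,87],
    [0,0,-25,0,0,0,87],
    [0,0,-35,0,0,0,87],
    [0,0,-35,0,0,0,87],
  ],
)

```text
clock: 16.12
position: [0.6243, 0.2727, 0.2183]
eef_rot: [[0.647, -0.762, -0.03], [-0.761, -0.647, 0.034], [-0.045, 0.001, -0.999]]
force: [1.0, 1.5, 0.3]
finger_gap: 1.001
finger_force: 0.0
```

step_arm(
  targets=[
    [20,0,-30,0,0,0,87],
    [20,0,-30,0,0,0,87],
    [20,0,-20,0,0,0,87],
    [0,0,0,0,0,0,87],
    [0,0,0,0,0,0,87],
  ],
)

```text
clock: 16.53
position: [0.6666, 0.2239, 0.2962]
eef_rot: [[0.645, -0.763, -0.025], [-0.763, -0.646, 0.037], [-0.044, -0.004, -0.999]]
force: [-1.4, 0.6, -0.9]
finger_gap: 0.997
finger_force: 0.0
```

Run:
```python
from h import *
where()
a=ctrl.grab_frame("scene")[180:384,190:390,::-1];b=ctrl.grab_frame("wrist")[:,:,::-1]
cv2.imwrite("pics/f.png",np.hstack([cv2.resize(a,(400,408)),cv2.resize(b,(400,300)).copy() if 0 else cv2.copyMakeBorder(cv2.resize(b,(400,300)),0,108,0,0,0)]))
```

```text
t 16.53 lip dx,y,z mm [ 7.070e+01 -2.000e-01  3.311e+02] tool x err [-0.25  1.05 -0.06] F stand [ 1.3  0.7 -0.9] M [-0.01  0.01  0.01] gap 0.997
```

View pics/f.png

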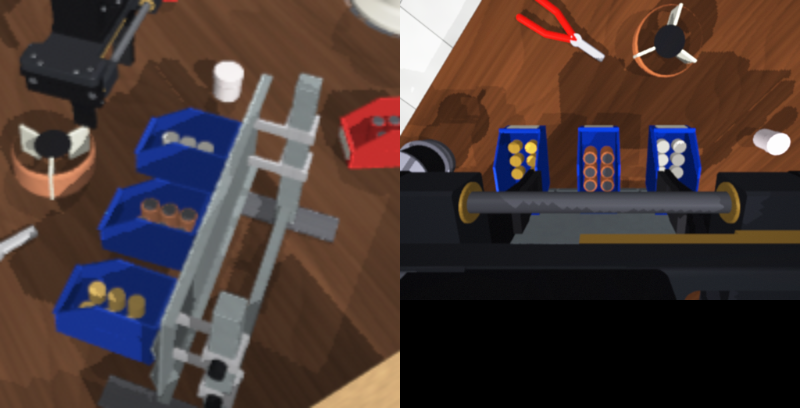

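The bin hangs in line with its two neighbours, centred, and the gripper is clear of everything.

```bash
python3 -c "
from bench import ctrl
print(ctrl.finish_job())"
```

```text
the job is handed in; nothing more can be done
None
```

The blue nozzle bin hangs by its lip on the upper louvres, square and centred between the two other bins, with the gripper clear; the job was handed in at about 17 s, and the hand-in returned no verdict.

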